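# Find the socket key that fits the strap clamp's nut

### The job

Three socket keys that look alike got mixed up, and the strap clamp holding the bamboo flute blank is to be slackened next. Try the keys on the clamp's hex nut until you find the one that fits: it slips right down over the nut and comes to rest on the brass washer, while a key that is too small stops on top of the nut. Finish while still holding the fitting key in the gripper, upright and fully down on the nut, with the other two keys standing upright on the bench and the flute case, bone spatula and horn lip rest left where they are.

Things in the scene. Friction and masses are not known exactly. Their poses are not given: they have to be found in the camera images.
- key_p: one of three look-alike keys, standing mouth down; one fits, not told which: steel hex head 40 mm across, 44 high, on it an upright wooden grip tab 45 mm tall, 40 along x, 16 thick along y (faces square to y); 0.25 kg. Only the bore underneath differs (hex, two flats square to x; 38 deep; mouth flared 2.5 mm a side). Origin: centre of the mouth, at the rim (height 0 on the bench); z up through the tab
- key_q: another of the three socket keys: outside the same as key_p in every way, same origin and axes; its hex bore is of another size
- key_r: another of the three socket keys: outside the same as key_p in every way, same origin and axes; its hex bore is of another size
- nut_seat (a point): on the nut's upright axis, at the top of the brass washer (33 mm wide, 10 thick) under the nut, 66 mm above the bench; clamp fixed to the bench. z up; two nut flats square to x, the rest every 60 degrees. Rim of the fitting key rests at this height (1.5 mm play a side); the rims of the two that are too small stop 13 to 20 mm higher, on top of the nut. Under the washer: dark steel strap, 135 mm along x, 42 along y
- nut_top (a point): top end of the clamp's stud, 26 mm above nut_seat on the same axis. From the washer up: steel hex nut 22 mm across flats and 16 mm high, a 4 mm high cone, then 6 mm of stud 11 mm wide. The bamboo blank (32 mm thick, 200 mm long) lies along y at x = +45 mm under the strap, lower than the nut
- case_tube: bystander: soot-dark bamboo flute case, 44 mm thick and 222 mm long with its cork cap, lying along its x on two wooden rests; 52 mm high; origin under its middle
- bone_spatula: bystander: flat white bone spatula 175 mm long along x, 24 mm wide, 6 mm thick; origin under its middle
- lip_rest: bystander: amber horn lip rest 50 x 28 mm, 21 mm high; origin under its middle

How it is judged:
At the end, for the whole second after the job is handed in: The fitting key is held in the gripper (finger force over 1 N), still and upright within 5 degrees, on the nut's axis within 4 mm and its rim within 4 mm of the washer's top; the other two keys stand on the bench, upright within 6 degrees and at rest (((z of key_p in the frame of nut_seat between -0.004 and 0.004 m and horizontal distance between key_p and nut_seat below 0.004 m and angle between key_p's own z axis and vertical below 0.09 rad and linear speed of key_p below 0.03 m/s and contact force between the fingers and key_p above 1 N and (height (world z) of key_q between -0.006 and 0.006 m and angle between key_q's own z axis and vertical below 0.1 rad and linear speed of key_q below 0.03 m/s) and (height (world z) of key_r between -0.006 and 0.006 m and angle between key_r's own z axis and vertical below 0.1 rad and linear speed of key_r below 0.03 m/s)) or (z of key_q in the frame of nut_seat between -0.004 and 0.004 m and horizontal distance between key_q and nut_seat below 0.004 m and angle between key_q's own z axis and vertical below 0.09 rad and linear speed of key_q below 0.03 m/s and contact force between the fingers and key_q above 1 N and (height (world z) of key_p between -0.006 and 0.006 m and angle between key_p's own z axis and vertical below 0.1 rad and linear speed of key_p below 0.03 m/s) and (height (world z) of key_r between -0.006 and 0.006 m and angle between key_r's own z axis and vertical below 0.1 rad and linear speed of key_r below 0.03 m/s)) or (z of key_r in the frame of nut_seat between -0.004 and 0.004 m and horizontal distance between key_r and nut_seat below 0.004 m and angle between key_r's own z axis and vertical below 0.09 rad and linear speed of key_r below 0.03 m/s and contact force between the fingers and key_r above 1 N and (height (world z) of key_p between -0.006 and 0.006 m and angle between key_p's own z axis and vertical below 0.1 rad and linear speed of key_p below 0.03 m/s) and (height (world z) of key_q between -0.006 and 0.006 m and angle between key_q's own z axis and vertical below 0.1 rad and linear speed of key_q below 0.03 m/s)))); the arm keeps its last pose, push and grip.
It fails at once if the case tube was shifted by more than 30 mm (distance of case_tube from where it was at the start of the episode above 0.03 m).
It fails at once if the bone spatula was shifted by more than 30 mm (distance of bone_spatula from where it was at the start of the episode above 0.03 m).
It fails at once if the lip rest was shifted by more than 30 mm (distance of lip_rest from where it was at the start of the episode above 0.03 m).
It also fails if it takes over 72 s, if anything falls off the work surface, if the arm or the gripper's body presses on something with over 40 N, if the wrist force passes 120 N, or if a joint passes its speed limit or range.

### The arm

A 6-joint arm with a two-finger parallel gripper is mounted at the origin on the work surface. World frame = base frame: x ahead of the robot, y to its left, z up, the work surface at z = 0. Lengths are in m, angles in rad, forces in N, time in s.
With the tool pointing down it reaches from about 0.35 to 0.975 m from the base axis. Payload 4.9 kg.
Tool frame: the origin (TCP) lies at the very end of the fingers, on their centre line; the grasp point (between the pads) lies 19 mm behind it; z points along the fingers, y is the direction in which the jaws open and shut (so a half turn about z gives the same grasp; the last joint's range is limited). The gripper opens to 85 mm and grips with 20 to 120 N. Pads are 22 mm wide; open, the fingers measure 114 mm over their backs; the gripper's body (76 mm by 85 mm) begins 54 mm behind the grasp point. The pads swing forward as they close: fully open they stand 13 mm farther back than shut.
Start: joints at [-1.457, 0.053, 1.613, -0, 1.476, -0.119], TCP at [0.144, -0.608, 0.231] pointing down, gripper open.
Joint ranges: [-3.01, 3.01], [-1.01, 2.22], [0.06, 2.58], [-1.02, 4.17], [0.09, 2.62], [-3.14, 3.14]. Speed limits (rad/s): [2.57, 2.57, 3.14, 3.14, 3.14, 3.14].

### API

Orientations are given as a unit quaternion [w, x, y, z].
In Python, from plant import monitor, eyes, manip gives the robot as it stands.
- The arm moves only by the tool step_arm, never from a script. Its argument "motion" is a list of rows, each a list of 7 numbers: the shift along the world's x, y, z scaled (see below), then the turn, a rotation vector about the world's x, y, z scaled (see below), then the closure in counts, from 0 (fully open) to 255 (shut). In form: [[x, y, z, ax, ay, az, grip], ...]. A call has 1 to 10 rows; each row is the pose to reach, as a shift and turn from the pose commanded when the call began; what a row does not reach only later rows make up. The controller multiplies each number of a shift by 0.5 m and each number of a turn by 1.5 rad. A row lasts 1/10 s, in which the tool goes at most 50 mm and 8.59 degrees, less where a joint would pass 70% of its speed; a pose out of reach is approached as far as the arm can. A call with a number of a shift or a turn outside -1 to 1 is refused whole. A call with a gripper value outside its range is refused whole. The fingers move at their own pace and stop on an object; the grip force is fixed at half the most. Time passes only in rows, so rows that repeat a pose let the fingers close. It gives the time, the measured TCP pose, the force and the opening at its end, in the units of the state.
- monitor.state(): the state, without advancing time (a new reading comes with each control period).
- eyes.grab_frame(name): name is "side" or "top"; returns a dict with "pixels" (384x512x3 uint8, red, green, blue), "mtx" (3x3 intrinsics, pixels), "dist" ([k1, k2, p1, p2, k3] as OpenCV has them; the pictures are not rectified), "rvec" (rotation vector, rad) and "tvec" (3), from world to camera coordinates, as OpenCV has them. Camera axes: x right, y down, z forward; pixel columns grow to the right and rows downward; lengths in m; the calibration is good to about 2 mm. A picture is of the moment at which its call begins. There is no depth.
- manip.job_done(): hands the job in, once; it reports no verdict.
Trained networks look in the newest picture that a camera, given by its name, has taken for a name from the list of things; names that differ only in an ending like _2 or _b are one class to them, and where a whole thing is asked for, a point or a joint stands for the part that bears it (a point fixed in the world has none). Each returns a list of dicts, best first, with "p" (0 to 1); they miss things now and then, are a little off and sometimes report something else, mostly with a low value. They report only what shows in the picture. A call takes as long as a camera call.
- eyes.look_for(name, camera): "box" ([centre column, centre row, width, height] in pixels, round what is visible of it).
- eyes.pinpoint(name, camera): "uv" ([column, row] in pixels: a listed point, or the origin of a listed thing).
The state is a dict: "time": time; "joint_pos": joint angles; "joint_vel": joint speeds; "joint_efforts": joint torques, N m; "tool_pos": TCP position; "tool_rot": TCP orientation; "contact_force": force on the tool from outside, world axes, zero at the start; "ft_torque": the same for the moment, N m; "gripper_width": opening from 0.0 (shut) to 1.0 (fully open).
Only numpy, scipy, OpenCV 4.12 (cv2) and the standard library are available. Lean on these libraries where they do the work, as an engineer would, in place of code of your own. Each camera call takes 0.05 s, during which the arm holds its last target.

## Working session

There is one attempt and no reset: what is moved stays moved. The work goes in short steps, Python scripts to look and compute and a tool call to move; the robot and the scene stay as the last step left them, time stands still between calls to the robot, and variables do not carry over. Pictures are saved under pics/ and viewed, and the job is handed in when it is done.

Besides the shell and the picture viewer there is one more tool, called as name(argument=value, ...), one argument or row to a line, values as JSON. step_arm: Moves the arm, as the interface text tells. Its arguments: {"type":"object","properties":{"motion":{"type":"array","items":{"type":"array","items":{"type":"number"}}}},"required":["motion"]}

```bash
ls; mkdir -p pics
cat > h.py <<'E'
import numpy as np, cv2
from plant import monitor, eyes, manip
def grab(n,save=None):
    f=eyes.grab_frame(n)
    if save: cv2.imwrite('pics/'+save,f['pixels'][:,:,::-1])
    return f
def proj(f,p):
    return cv2.projectPoints(np.array(p,float).reshape(-1,3),f['rvec'],f['tvec'],f['mtx'],np.array(f['dist']))[0].reshape(-1,2)
def ray(f,uv):
    q=cv2.undistortPoints(np.array(uv,float).reshape(1,1,2),f['mtx'],np.array(f['dist'])).ravel()
    R=cv2.Rodrigues(np.array(f['rvec'],float))[0];t=np.array(f['tvec'],float).ravel()
    return -R.T@t, R.T@np.array([q[0],q[1],1])
def atz(f,uv,z):
    c,d=ray(f,uv);return c+d*(z-c[2])/d[2]
def tri(f1,u1,f2,u2):
    c1,d1=ray(f1,u1);c2,d2=ray(f2,u2)
    d1=d1/np.linalg.norm(d1);d2=d2/np.linalg.norm(d2)
    s=np.linalg.lstsq(np.array([d1,-d2]).T,c2-c1,rcond=None)[0]
    a=c1+s[0]*d1;b=c2+s[1]*d2
    return (a+b)/2,np.linalg.norm(a-b)
E
python3 - <<'E'
from h import *
ft=grab('top','t0.png');fs=grab('side','s0.png')
for f in(ft,fs): print(ray(f,(256,192)))
for n in ['key_p','key_q','key_r','nut_seat','nut_top','case_tube','bone_spatula','lip_rest']:
    for c in('top','side'):
        print(n,c,[(np.round(d['uv'],1).tolist(),round(d['p'],2)) for d in eyes.pinpoint(n,c)][:5],[(np.round(d['box'],1).tolist(),round(d['p'],2)) for d in eyes.look_for(n,c)][:5])
print(monitor.state())
E
```

```text
pics
(array([ 0.51396022, -0.0336158 ,  0.95657831]), array([ 0.12208913, -0.00585699, -0.99253232]))
(array([ 0.19464962, -0.43967074,  0.77213773]), array([ 0.48343232,  0.42965145, -0.76273868]))
key_p top [([324.6, 266.3], 0.78), ([383.0, 236.1], 0.62), ([263.3, 223.0], 0.54)] [([386.6, 237.8, 27.6, 19.9], 0.9), ([323.6, 265.9, 27.7, 18.0], 0.84), ([264.0, 223.2, 21.8, 22.8], 0.7)]
key_p side [([251.3, 301.5], 0.84), ([329.3, 330.6], 0.83), ([239.4, 237.3], 0.66)] [([238.4, 224.2, 21.4, 36.8], 0.87), ([251.2, 295.0, 26.9, 33.7], 0.85), ([336.4, 321.4, 29.9, 37.5], 0.8)]
key_q top [([324.6, 266.3], 0.78), ([383.0, 236.1], 0.62), ([263.3, 223.0], 0.54)] [([386.6, 237.8, 27.6, 19.9], 0.9), ([323.6, 265.9, 27.7, 18.0], 0.84), ([264.0, 223.2, 21.8, 22.8], 0.7)]
key_q side [([251.3, 301.5], 0.84), ([329.3, 330.6], 0.83), ([239.4, 237.3], 0.66)] [([238.4, 224.2, 21.4, 36.8], 0.87), ([251.2, 295.0, 26.9, 33.7], 0.85), ([336.4, 321.4, 29.9, 37.5], 0.8)]
key_r top [([324.6, 266.3], 0.78), ([383.0, 236.1], 0.62), ([263.3, 223.0], 0.54)] [([386.6, 237.8, 27.6, 19.9], 0.9), ([323.6, 265.9, 27
[... 1097 characters left out ...]
]
{'time': 1.7, 'joint_pos': array([-1.45699254e+00,  5.27396684e-02,  1.61291799e+00,  6.29180090e-07,
        1.47597082e+00, -1.19020277e-01]), 'joint_vel': array([ 0.00042533, -0.00127086, -0.00025983,  0.00037381, -0.00160018,
        0.00071734]), 'joint_efforts': array([-1.16547048e-04, -3.93673754e+01, -3.70448399e+01, -1.64913276e-04,
        4.70887626e-04,  5.62355197e-06]), 'tool_pos': array([ 0.14419005, -0.6081208 ,  0.2312682 ]), 'tool_rot': array([-1.79113512e-05,  9.93231771e-01,  1.16149250e-01,  3.59894543e-07]), 'contact_force': array([-0.08161617,  0.41288475,  0.52421799]), 'ft_torque': array([ 0.02286131, -0.00860212,  0.01567187]), 'gripper_width': 1.0037975898912563}
```

```bash
python3 - <<'E'
import cv2
for n in 't0','s0':
    im=cv2.imread(f'pics/{n}.png');cv2.imwrite(f'pics/{n}b.png',cv2.resize(im,(784,588),interpolation=cv2.INTER_CUBIC))
E
python3 - <<'E'
from h import *
ft=grab('top');fs=grab('side')
for a,b in [((324.6,266.3),(329.3,330.6)),((324.6,266.3),(251.3,301.5)),((383,236.1),(329.3,330.6)),((263.3,223),(239.4,237.3)),((263.3,223),(251.3,301.5)),((120.2,232.1),(137.5,150.7)),((119.2,230.6),(133,141.1)),((143.8,132),(217.3,128.4)),((335.5,170.2),(335,246.7)),((263.5,159.6),(279.8,193.9))]:
    print(a,np.round(tri(ft,a,fs,b)[0],4),round(tri(ft,a,fs,b)[1],4),np.round(atz(ft,a,0),4),np.round(atz(fs,b,0),4))
E
```

```text
(324.6, 266.3) [ 0.5012 -0.2659 -0.0384] 0.1506 [ 0.4637 -0.1947  0.    ] [ 0.5283 -0.3332  0.    ]
(324.6, 266.3) [ 0.4655 -0.1918  0.0208] 0.0018 [ 0.4637 -0.1947  0.    ] [ 0.4738 -0.1855  0.    ]
(383, 236.1) [ 0.5325 -0.3317 -0.01  ] 0.0003 [ 0.5322 -0.3286  0.    ] [ 0.5283 -0.3332  0.    ]
(263.3, 223) [ 0.5644 -0.0596 -0.0042] 0.0099 [ 0.5605 -0.0563  0.    ] [ 0.5663 -0.0647  0.    ]
(263.3, 223) [ 0.5842 -0.0709 -0.3276] 0.0208 [ 0.5605 -0.0563  0.    ] [ 0.4738 -0.1855  0.    ]
(120.2, 232.1) [0.5403 0.2439 0.0705] 0.0106 [0.5378 0.2696 0.    ] [0.5792 0.3083 0.    ]
(119.2, 230.6) [0.5382 0.2381 0.106 ] 0.0 [0.5412 0.272  0.    ] [0.5929 0.346  0.    ]
(143.8, 132) [ 7.746e-01  2.225e-01 -7.000e-04] 0.0067 [0.7718 0.2244 0.    ] [0.7768 0.2199 0.    ]
(335.5, 170.2) [ 0.6867 -0.2263 -0.0041] 0.0064 [ 0.6836 -0.2232  0.    ] [ 0.6868 -0.2294  0.    ]
(263.5, 159.6) [ 0.7051 -0.0567  0.017 ] 0.0024 [ 0.7076 -0.0563  0.    ] [ 0.7175 -0.0488  0.    ]
```

View pics/t0b.png

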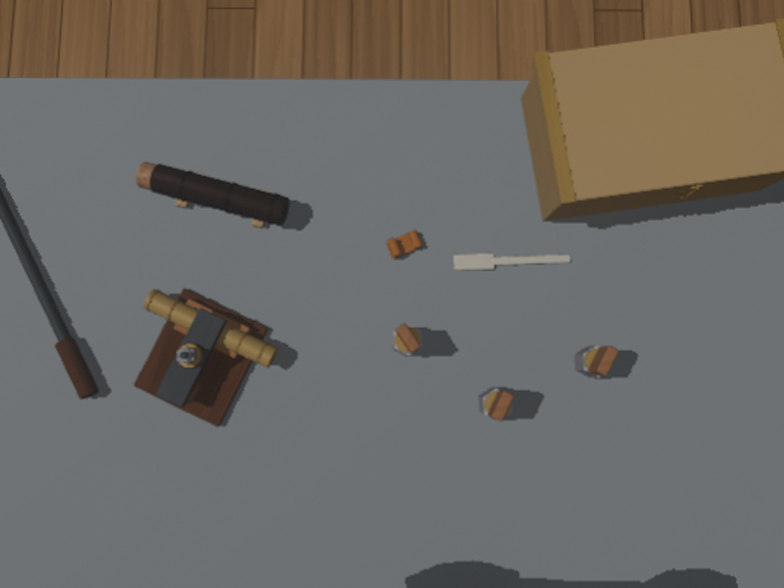

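View pics/s0b.png

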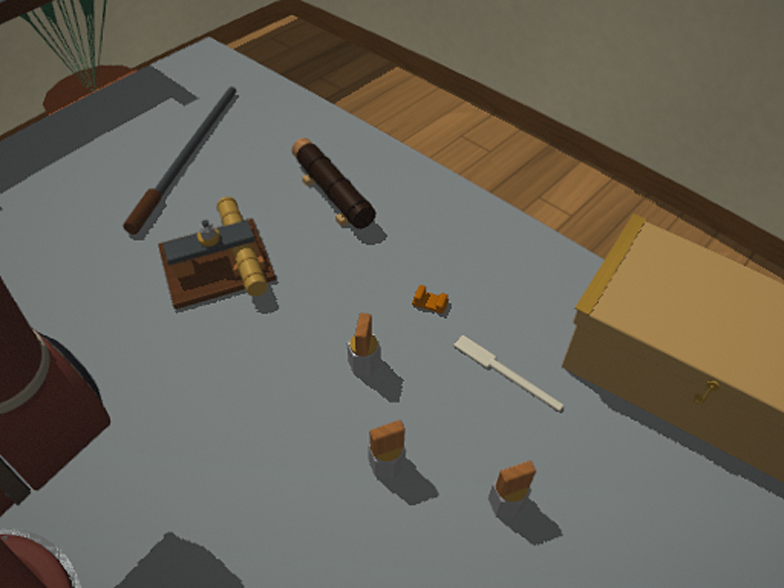

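Run:
```python
import cv2,numpy as np
t=cv2.imread('pics/t0.png');s=cv2.imread('pics/s0.png')
def c(im,u,v,w=24,k=8): return cv2.resize(im[int(v)-w:int(v)+w,int(u)-w:int(u)+w],None,fx=k*24/w/1.5,fy=k*24/w/1.5,interpolation=cv2.INTER_NEAREST)
r1=np.hstack([c(t,263,223),c(t,324,266),c(t,388,238)]);r2=np.hstack([c(s,238,224),c(s,251,295),c(s,336,321)])
o=np.vstack([r1,r2]);print(o.shape);cv2.imwrite('pics/c0.png',o[:600,:800])
o=np.hstack([c(t,130,233,48),c(s,140,160,48)]);o=cv2.resize(o,(800,400),interpolation=cv2.INTER_NEAREST);cv2.imwrite('pics/c1.png',o)
```

```text
(512, 768, 3)
```

View pics/c0.png

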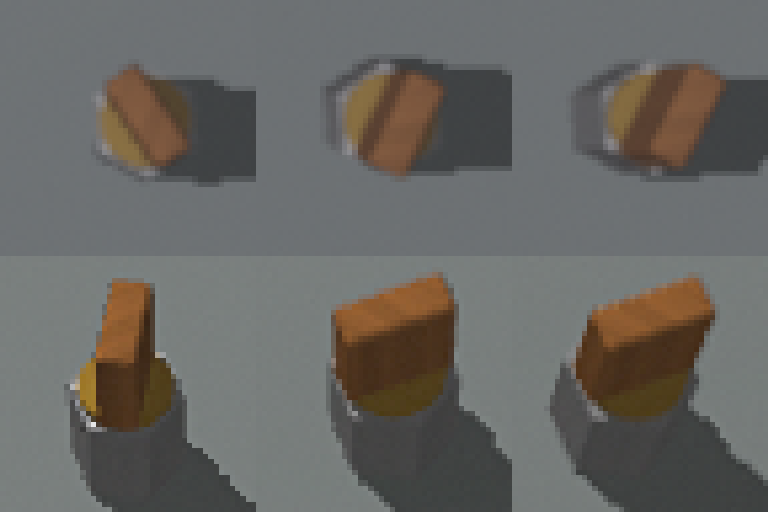

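View pics/c1.png

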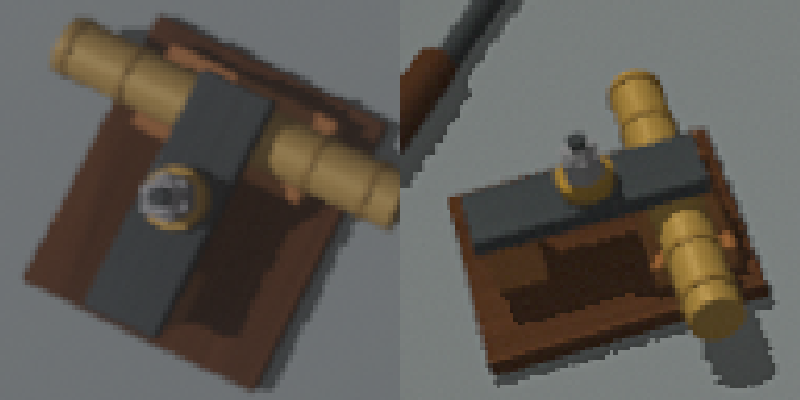

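```bash
cat > fit.py <<'E'
from h import *
from scipy.optimize import minimize
def boxpts(x,y,yaw,lx,ly,z0,z1):
    c,s=np.cos(yaw),np.sin(yaw)
    return np.array([[x+c*a-s*b,y+s*a+c*b,z] for a in(-lx/2,lx/2) for b in(-ly/2,ly/2) for z in(z0,z1)])
def wood(im):
    h=cv2.cvtColor(im,cv2.COLOR_RGB2HSV).astype(int)
    return ((h[...,0]<=13)&(h[...,1]>70)).astype(np.float32)
def rend(f,pts,sh):
    S=16
    m=np.zeros(sh,np.uint8)
    p=proj(f,pts)
    K=4; m=np.zeros((sh[0]*K,sh[1]*K),np.uint8)
    hull=cv2.convexHull(((p+0.5)*K-0.5).astype(np.float32)).reshape(-1,2)
    cv2.fillConvexPoly(m,np.round(hull*S).astype(np.int32),255,cv2.LINE_AA,4)
    return cv2.resize(m,(sh[1],sh[0]),interpolation=cv2.INTER_AREA)/255.
def fitkey(fs,x,y,yaws=np.arange(0,np.pi,np.pi/6),z=0,dims=(0.04,0.016,0.044,0.089)):
    W=[]
    for f in fs:
        c=proj(f,[x,y,z+0.065])[0].astype(int)
        m=wood(f['pixels']);k=np.zeros_like(m);k[max(0,c[1]-26):c[1]+26,max(0,c[0]-26):c[0]+26]=1
        W.append(m*k)
    def cost(q):
        return sum(np.abs(rend(f,boxpts(q[0],q[1],q[2],dims[0],dims[1],z+dims[2],z+dims[3]),w.shape)-w).sum()/w.sum() for f,w in zip(fs,W))
    best=None
    for a in yaws:
        r=minimize(cost,[x,y,a],method='Nelder-Mead',options=dict(initial_simplex=np.array([[x,y,a],[x+.01,y,a],[x,y+.01,a],[x,y,a+.3]]),xatol=1e-5,fatol=1e-4))
        if best is None or r.fun<best.fun: best=r
    return best
E
python3 - <<'E'
from fit import *
ft=grab('top');fs=grab('side')
for xy in [(.465,-.19),(.532,-.331),(.563,-.06)]:
    for F in ([ft,fs],[ft],[fs]):
        r=fitkey(F,*xy);print(np.round(r.x[:2],4),np.round(np.degrees(r.x[2])%180,1),round(r.fun,3))
E
```

```text
[ 0.4723 -0.1874] 159.4 2.728
[ 0.4712 -0.1873] 157.2 0.25
[ 0.4695 -0.176 ] 44.2 2.303
[ 0.5337 -0.3312] 173.9 3.322
[ 0.5323 -0.3299] 145.8 0.267
[ 0.5471 -0.3313] 16.1 2.726
[ 0.5631 -0.0613] 39.6 2.598
[ 0.5622 -0.0607] 33.0 0.242
[ 0.5642 -0.0604] 40.0 2.309
```

Run:
```python
import cv2,numpy as np
for n in('t0','s0'):
    h=cv2.cvtColor(cv2.imread(f'pics/{n}.png'),cv2.COLOR_BGR2HSV)
    u,v=((324,266) if n=='t0' else (251,291))
    for r in range(v-16,v+20,3): print(' '.join('%d/%d'%(h[r,c,0],h[r,c,1]) for c in range(u-15,u+16,3)))
    print()
```

```text
100/13 103/15 100/13 103/15 103/16 103/15 100/13 105/13 103/16 100/13 100/13
103/15 103/15 100/13 103/16 110/9 120/10 98/15 105/15 103/17 100/13 105/13
100/13 105/13 105/11 130/9 16/61 17/125 12/113 12/124 10/32 98/15 98/15
100/13 108/12 128/9 19/110 19/131 12/115 12/125 12/124 12/128 98/15 98/15
99/16 108/12 130/7 19/128 18/130 11/115 12/128 12/126 12/109 105/15 98/15
103/16 110/14 120/7 19/130 12/112 12/125 12/126 12/124 16/69 98/15 102/19
105/13 105/14 130/7 19/105 12/113 13/130 12/128 12/121 10/20 102/19 105/15
100/13 103/15 105/13 173/9 12/124 12/127 12/126 15/50 105/15 105/15 105/15
99/16 100/13 100/13 103/15 100/13 8/20 12/92 102/14 100/17 96/14 100/13
100/13 100/13 103/15 103/15 100/13 103/15 99/16 103/16 99/16 103/15 99/16
103/15 103/15 103/16 100/13 100/13 103/15 100/13 103/16 103/16 100/13 103/15
103/15 99/16 103/15 100/13 100/13 100/13 103/15 103/15 103/16 100/13 103/16

85/12 84/10 84/10 84/10 80/12 90/10 60/6 13/114 14/176 90/14 80/12
78/10 84/10 80/12 90/20 10/45 14/176 14/171 13/164 14/168 13/86 80/12
83/8 80/12 13/178 14/172 14/167 14/169 14/165 14/169 14/165 14/157 90/10
80/12 80/12 13/162 14/169 14/168 13/162 14/161 14/155 14/161 12/124 78/10
80/12 85/12 13/155 14/164 14/158 14/152 14/158 14/142 14/149 13/133 80/12
80/12 85/12 13/144 14/156 13/157 14/151 14/154 14/157 13/147 11/97 80/12
85/12 80/12 13/146 13/149 15/152 13/148 13/154 17/155 20/174 120/11 80/12
80/12 80/12 110/9 13/156 16/163 21/179 21/177 19/157 20/167 90/4 85/12
84/10 80/12 45/6 15/7 20/167 20/169 19/166 20/173 0/0 30/4 84/10
83/8 78/10 0/3 45/7 0/0 120/4 60/4 30/4 0/0 0/4 90/12
85/12 75/12 68/10 120/4 30/4 45/7 0/0 150/4 60/4 90/8 80/11
84/10 81/14 80/12 120/4 60/4 30/4 45/7 0/0 30/4 70/11 83/15
```

```bash
sed -i 's/<=13)/<=16)/' fit.py
python3 - <<'E'
from fit import *
ft=grab('top');fs=grab('side')
for xy in [(.465,-.19),(.532,-.331),(.563,-.06)]:
    for F in ([ft,fs],[ft],[fs]):
        r=fitkey(F,*xy);print(np.round(r.x[:2],4),np.round(np.degrees(r.x[2])%180,1),round(r.fun,3))
def c(f,u,v,w=16): return cv2.resize(f['pixels'][v-w:v+w,u-w:u+w,::-1],(400,400),interpolation=cv2.INTER_NEAREST)
cv2.imwrite('pics/n0.png',np.hstack([c(ft,124,232),c(fs,136,150)]))
# strap
for f,o,n in((ft,(82,185),'t'),(fs,(92,112),'s')):
    L=[(203,68),(87,303),(275,103),(157,336)] if n=='t' else [(447,0)]
    if n=='t':
        P=[atz(f,(o[0]+a/4.1667-.5,o[1]+b/4.1667-.5),.056) for a,b in L]
        print(np.round(P,4))
        for i,j in((1,0),(3,2),(0,2)): d=P[j]-P[i];print(np.degrees(np.arctan2(d[1],d[0])),np.linalg.norm(d))
E
```

```text
[ 0.4718 -0.1876] 155.6 0.386
[ 0.4712 -0.1873] 156.4 0.161
[ 0.4742 -0.1877] 162.3 0.207
[ 0.534  -0.3302] 155.3 0.393
[ 0.5327 -0.3294] 148.6 0.204
[ 0.5345 -0.3307] 158.8 0.161
[ 0.5633 -0.061 ] 34.9 0.358
[ 0.5623 -0.0608] 33.4 0.153
[ 0.5653 -0.0605] 35.8 0.125
[[0.604  0.2331 0.056 ]
 [0.4829 0.2875 0.056 ]
 [0.586  0.195  0.056 ]
 [0.4665 0.251  0.056 ]]
-24.227741443640653 0.1327161045588433
-25.11106796634033 0.13191331551083074
-115.30475285560205 0.04210358454762128
```

View pics/n0.png

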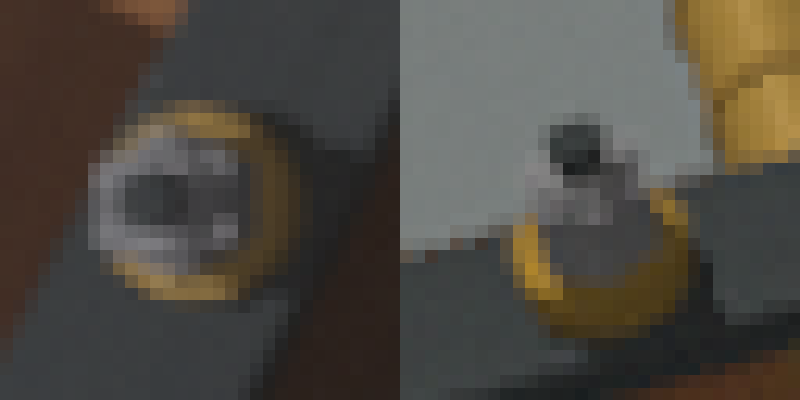

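```bash
cat > ov.py <<'E'
from h import *
def overlay(ft,fs,xy,yaw,out):
    a=np.linspace(0,2*np.pi,60)
    ims=[]
    for f,(u,v) in((ft,(124,232)),(fs,(136,150))):
        im=cv2.resize(f['pixels'][v-16:v+16,u-16:u+16,::-1],(400,400),interpolation=cv2.INTER_NEAREST)
        def dr(p,col): 
            q=((proj(f,p)-[u-16,v-16]+.5)*12.5); cv2.polylines(im,[np.round(q).astype(np.int32)],True,col,1)
        def cyl(r,z,col,n=a): dr(np.c_[xy[0]+r*np.cos(n),xy[1]+r*np.sin(n),0*n+z],col)
        cyl(.0165,.066,(0,255,0));cyl(.0165,.056,(0,255,0))
        h=np.radians(yaw+30+60*np.arange(6))
        cyl(.0127,.066,(255,0,0),h);cyl(.0127,.082,(255,0,255),h);cyl(.0055,.086,(0,0,255));cyl(.0055,.092,(0,0,255))
        ims.append(im)
    cv2.imwrite(out,np.hstack(ims))
E
python3 - <<'E'
from ov import *
ft=grab('top');fs=grab('side')
p,e=tri(ft,(119.9,231.3),fs,(133.5,144.3));print(p,e)
print(atz(ft,(119.9,231.3),.092),atz(fs,(133.5,144.3),.092))
xy=(atz(ft,(119.9,231.3),.092)+atz(fs,(133.5,144.3),.092))/2
print(xy)
overlay(ft,fs,xy,-24.7,'pics/n1.png')
E
```

```text
[0.53754557 0.23960501 0.09562927] 0.001138048197223451
[0.53718539 0.24110933 0.092     ] [0.53980169 0.24283401 0.092     ]
[0.53849354 0.24197167 0.092     ]
```

View pics/n1.png

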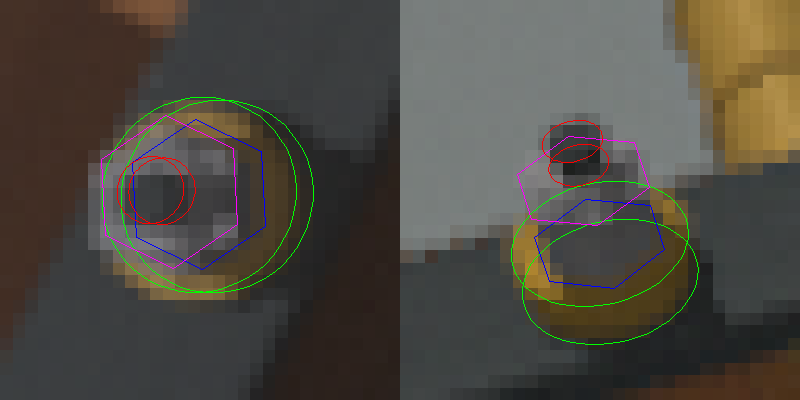

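step_arm(
  motion=[
    [0.6, 0.78, 0, 0, 0, 0.251, 0],
    [0.6, 0.78, 0, 0, 0, 0.251, 0],
    [0.6, 0.78, 0, 0, 0, 0.251, 0],
    [0.6, 0.78, 0, 0, 0, 0.251, 0],
    [0.6, 0.78, 0, 0, 0, 0.251, 0],
    [0.6, 0.78, 0, 0, 0, 0.251, 0],
    [0.6, 0.78, 0, 0, 0, 0.251, 0],
    [0.6, 0.78, 0, 0, 0, 0.251, 0],
    [0.6, 0.78, 0, 0, 0, 0.251, 0],
    [0.6, 0.78, 0, 0, 0, 0.251, 0],
  ],
)

```text
time: 3.1
tool_pos: [0.4453, -0.2159, 0.2317]
tool_rot: [0.0, 0.954, 0.3, 0.0]
contact_force: [0.6, -0.8, 0.6]
gripper_width: 1.001
```

step_arm(
  motion=[
    [0.236, 0.31, -0.12, 0, 0, 0, 0],
    [0.236, 0.31, -0.12, 0, 0, 0, 0],
    [0.236, 0.31, -0.12, 0, 0, 0, 0],
    [0.236, 0.31, -0.12, 0, 0, 0, 0],
    [0.236, 0.31, -0.12, 0, 0, 0, 0],
    [0.236, 0.31, -0.2, 0, 0, 0, 0],
    [0.236, 0.31, -0.28, 0, 0, 0, 0],
    [0.236, 0.31, -0.35, 0, 0, 0, 0],
    [0.236, 0.31, -0.362, 0, 0, 0, 0],
    [0.236, 0.31, -0.362, 0, 0, 0, 0],
  ],
)

```text
time: 4.1
tool_pos: [0.5613, -0.0634, 0.0496]
tool_rot: [-0.001, 0.954, 0.3, -0.001]
contact_force: [0.4, -0.0, 0.3]
gripper_width: 1.001
```

Run:
```python
from h import *
f=grab('top');g=grab('side')
a=proj(f,[.5633,-.061,.06])[0].astype(int);b=proj(g,[.5633,-.061,.06])[0].astype(int);print(a,b)
c=lambda f,q,w=40:cv2.resize(f['pixels'][q[1]-w:q[1]+w,q[0]-w:q[0]+w,::-1],(400,400),interpolation=cv2.INTER_CUBIC)
cv2.imwrite('pics/g1.png',np.hstack([c(f,a),c(g,b)]))
```

```text
[266 220] [236 220]
```

View pics/g1.png

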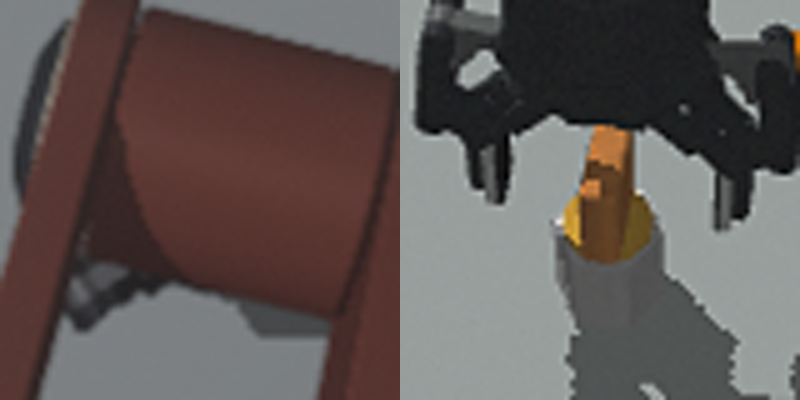

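step_arm(
  motion=[
    [0, 0, 0, 0, 0, 0, 255],
    [0, 0, 0, 0, 0, 0, 255],
    [0, 0, 0, 0, 0, 0, 255],
    [0, 0, 0, 0, 0, 0, 255],
    [0, 0, 0, 0, 0, 0, 255],
    [0, 0, 0, 0, 0, 0, 255],
    [0, 0, 0, 0, 0, 0, 255],
    [0, 0, 0, 0, 0, 0, 255],
  ],
)

```text
time: 5.0
tool_pos: [0.5622, -0.063, 0.0505]
tool_rot: [-0.0, 0.954, 0.3, -0.0]
contact_force: [-0.9, 0.0, 3.6]
gripper_width: 0.175
```

step_arm(
  motion=[
    [0, 0, 0.08, 0, 0, 0, 255],
    [0, 0, 0.16, 0, 0, 0, 255],
    [0, 0.05, 0.24, 0, 0, 0, 255],
    [-0.051, 0.609, 0.24, 0, 0, 0, 255],
    [-0.051, 0.609, 0.24, 0, 0, 0, 255],
    [-0.051, 0.609, 0.24, 0, 0, 0, 255],
    [-0.051, 0.609, 0.24, 0, 0, 0, 255],
    [-0.051, 0.609, 0.24, 0, 0, 0, 255],
    [-0.051, 0.609, 0.24, 0, 0, 0, 255],
    [-0.051, 0.609, 0.24, 0, 0, 0, 255],
  ],
)

```text
time: 6.0
tool_pos: [0.5353, 0.2448, 0.1692]
tool_rot: [-0.001, 0.953, 0.302, -0.001]
contact_force: [-0.4, -1.2, -1.9]
gripper_width: 0.182
```

step_arm(
  motion=[
    [0, 0, 0, 0, 0, 0, 255],
    [0, 0, 0, 0, 0, 0, 255],
  ],
)

```text
time: 6.2
tool_pos: [0.5365, 0.2404, 0.1695]
tool_rot: [0.0, 0.954, 0.3, -0.001]
contact_force: [-0.4, -0.2, -2.0]
gripper_width: 0.177
```

Run:
```python
from h import *
f=grab('top','t2.png');g=grab('side','s2.png')
print(monitor.state()['tool_pos'],monitor.state()['contact_force'])
q=(150,140);w=40
c=lambda f,q,w=40:cv2.resize(f['pixels'][q[1]-w:q[1]+w,q[0]-w:q[0]+w,::-1],(400,400),interpolation=cv2.INTER_NEAREST)
cv2.imwrite('pics/g2.png',np.hstack([c(f,(124,232)),c(g,(136,135))]))
```

```text
[0.5368366  0.24013234 0.16997693] [-0.20859345  0.2152853  -1.6377065 ]
```

View pics/g2.png

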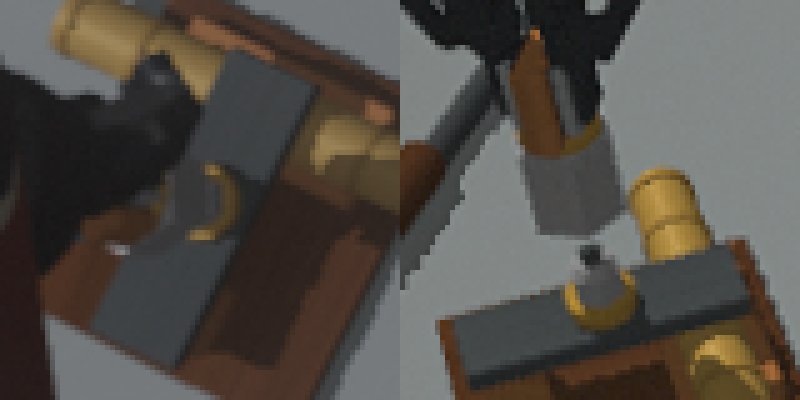

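```bash
cat > ov2.py <<'E'
from h import *
def ov(f,key,z,yaw,nut,q,out,w=40,nyaw=-24.7):
    s=600/(2*w)
    im=cv2.resize(f['pixels'][q[1]-w:q[1]+w,q[0]-w:q[0]+w,::-1],(600,600),interpolation=cv2.INTER_NEAREST)
    def dr(p,col): cv2.polylines(im,[np.round((proj(f,p)-[q[0]-w,q[1]-w]+.5)*s).astype(np.int32)],True,col,1)
    a=np.linspace(0,2*np.pi,60);h=np.radians(30+60*np.arange(6))
    cyl=lambda c,r,z,col,n: dr(np.c_[c[0]+r*np.cos(n),c[1]+r*np.sin(n),0*n+z],col)
    R=.02/np.cos(np.pi/6)
    for zz in(0,.044): cyl(key,R,z+zz,(0,255,255),h+np.radians(yaw))
    cyl(nut,.0165,.066,(0,255,0),a);cyl(nut,.0165,.056,(0,255,0),a);cyl(nut,.0055,.092,(0,0,255),a)
    cyl(nut,.0127,.082,(255,0,255),h+np.radians(nyaw))
    cv2.imwrite(out,im)
E
python3 - <<'E'
from ov2 import *
g=grab('side')
ov(g,(.5368+.0016,.2401+.0012),.1195,35,(.538,.2425),(136,135),'pics/o2.png')
E
```

```text
(no output)
```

View pics/o2.png

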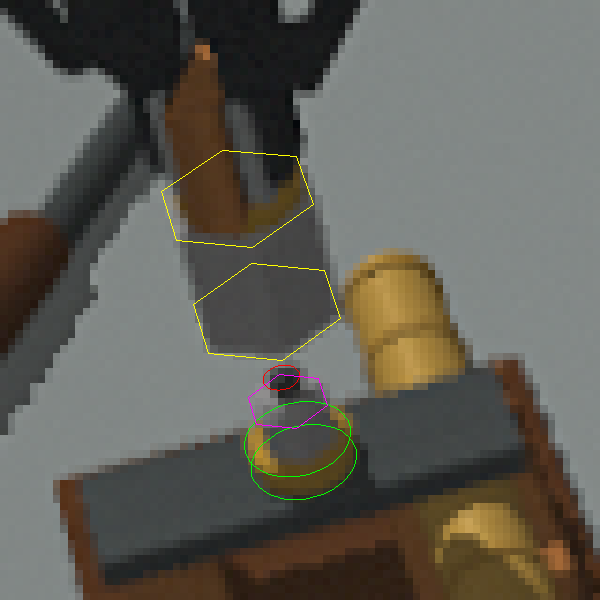

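step_arm(
  motion=[
    [0, 0.0024, -0.02, 0, 0, 0, 255],
    [0, 0.0024, -0.04, 0, 0, 0, 255],
    [0, 0.0024, -0.05, 0, 0, 0, 255],
    [0, 0.0024, -0.059, 0, 0, 0, 255],
    [0, 0.0024, -0.059, 0, 0, 0, 255],
  ],
)

```text
time: 6.85
tool_pos: [0.536, 0.2423, 0.1395]
tool_rot: [0.0, 0.954, 0.3, -0.001]
contact_force: [0.2, 0.5, -1.9]
gripper_width: 0.186
```

step_arm(
  motion=[
    [0, 0, -0.004, 0, 0, 0, 255],
    [0, 0, -0.008, 0, 0, 0, 255],
    [0, 0, -0.01, 0, 0, 0, 255],
  ],
)

```text
time: 7.15
tool_pos: [0.5368, 0.2427, 0.1359]
tool_rot: [-0.0, 0.954, 0.3, 0.0]
contact_force: [0.4, 0.4, -1.7]
gripper_width: 0.177
```

step_arm(
  motion=[
    [0, 0, -0.004, 0, 0, 0, 255],
    [0, 0, -0.008, 0, 0, 0, 255],
    [0, 0, -0.008, 0, 0, 0, 255],
  ],
)

```text
time: 7.45
tool_pos: [0.5365, 0.2425, 0.1314]
tool_rot: [0.0, 0.954, 0.3, -0.0]
contact_force: [0.1, 0.6, -2.4]
gripper_width: 0.18
```

step_arm(
  motion=[
    [0, 0, -0.004, 0, 0, 0, 255],
    [0, 0, -0.008, 0, 0, 0, 255],
    [0, 0, -0.008, 0, 0, 0, 255],
  ],
)

```text
time: 7.75
tool_pos: [0.5364, 0.2425, 0.1273]
tool_rot: [-0.0, 0.954, 0.3, -0.0]
contact_force: [0.4, 0.3, -2.9]
gripper_width: 0.183
```

step_arm(
  motion=[
    [0, 0, -0.006, 0, 0, 0, 255],
    [0, 0, -0.012, 0, 0, 0, 255],
    [0, 0, -0.012, 0, 0, 0, 255],
  ],
)

```text
time: 8.05
tool_pos: [0.5362, 0.2425, 0.121]
tool_rot: [-0.0, 0.954, 0.3, -0.001]
contact_force: [0.4, 0.2, -1.7]
gripper_width: 0.179
```

step_arm(
  motion=[
    [0, 0, -0.006, 0, 0, 0, 255],
    [0, 0, -0.008, 0, 0, 0, 255],
    [0, 0, -0.008, 0, 0, 0, 255],
  ],
)

```text
time: 8.35
tool_pos: [0.5365, 0.2425, 0.1175]
tool_rot: [-0.0, 0.954, 0.3, -0.0]
contact_force: [-0.8, 0.4, -2.2]
gripper_width: 0.179
```

Run:
```python
from ov2 import *
g=grab('side');s=monitor.state();print(s['tool_pos'],s['contact_force'],s['ft_torque'])
ov(g,(.5368+.0016,.2425+.0012),s['tool_pos'][2]-.0505,35,(.538,.2425),(136,140),'pics/o3.png')
```

```text
[0.53662584 0.24256767 0.1176852 ] [ 0.07492052 -0.22088987 -1.0466122 ] [ 0.02363633 -0.00969142 -0.03427995]
```

View pics/o3.png

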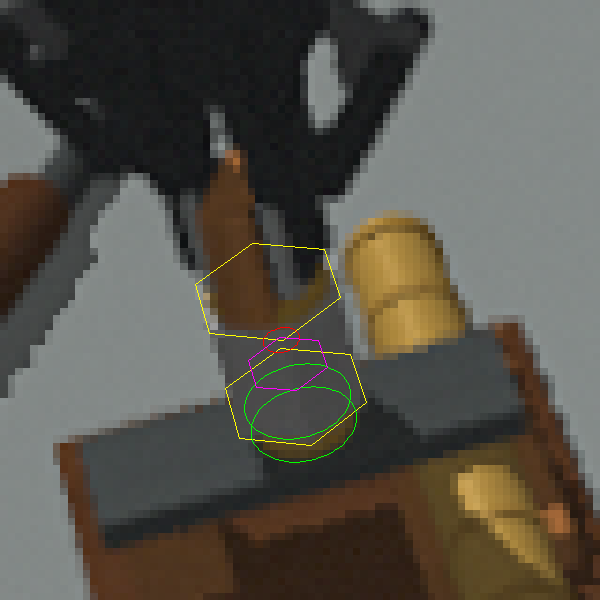

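step_arm(
  motion=[
    [0, 0, -0.003, 0, 0, 0, 255],
    [0, 0, -0.003, 0, 0, 0, 255],
    [0, 0, -0.003, 0, 0, 0, 255],
  ],
)

```text
time: 8.7
tool_pos: [0.5369, 0.2426, 0.1165]
tool_rot: [0.0, 0.954, 0.3, 0.0]
contact_force: [0.7, 0.8, -1.6]
gripper_width: 0.178
```

step_arm(
  motion=[
    [0, 0, -0.002, 0, 0, 0, 255],
    [0, 0, -0.002, 0, 0, 0, 255],
    [0, 0, -0.002, 0, 0, 0, 255],
  ],
)

```text
time: 9.0
tool_pos: [0.537, 0.2427, 0.1164]
tool_rot: [0.0, 0.954, 0.3, 0.0]
contact_force: [-2.2, -0.4, 5.7]
gripper_width: 0.176
```

step_arm(
  motion=[
    [0, 0, -0.001, 0, 0, 0, 255],
    [0, 0, -0.001, 0, 0, 0, 255],
    [0, 0, -0.001, 0, 0, 0, 255],
    [0, 0, -0.001, 0, 0, 0, 255],
  ],
)

```text
time: 9.4
tool_pos: [0.5371, 0.2428, 0.1164]
tool_rot: [0.0, 0.954, 0.3, 0.0]
contact_force: [-3.5, -0.0, 7.6]
gripper_width: 0.18
```

Run:
```python
from h import *
g=grab('side');f=grab('top');s=monitor.state();print(s['time'],s['tool_pos'],s['contact_force'],s['ft_torque'],s['gripper_width'])
cv2.imwrite('pics/f1.png',cv2.resize(np.hstack([f['pixels'],g['pixels']])[:,:,::-1],(800,300)))
q=(136,145);w=30
cv2.imwrite('pics/f2.png',cv2.resize(g['pixels'][q[1]-w:q[1]+w,q[0]-w:q[0]+w,::-1],(500,500),interpolation=cv2.INTER_NEAREST))
```

```text
9.5 [0.53707051 0.24275952 0.11640552] [-2.69628558 -0.33997928  6.78130982] [-0.27654293  0.69736543 -0.05781766] 0.1791640942009081
```

View pics/f1.png

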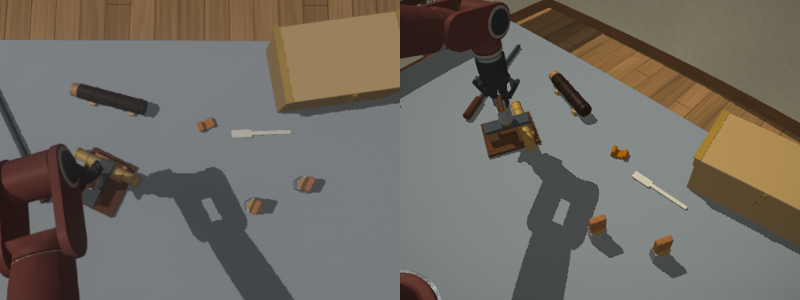

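View pics/f2.png

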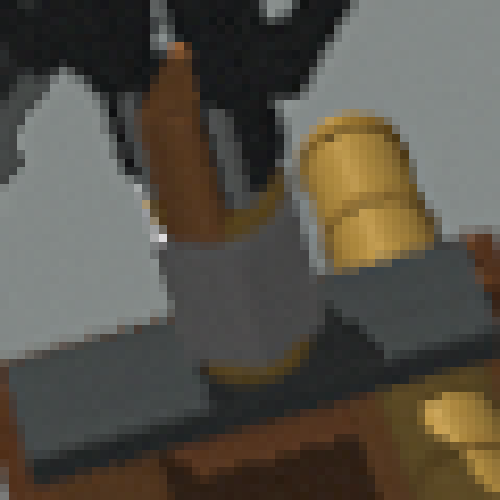

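```bash
python3 -c "
from plant import manip
print(manip.job_done())"
```

```text
the job is handed in; nothing more can be done
None
```

The first key I tried fits, and I handed the job in with it held in the gripper, upright and fully down on the nut. It was the one nearest the clamp, at about (0.563, -0.061). I can't say whether it is key_p, key_q or key_r, because the networks treat all three as one class.

**Descent:** the key slid past the 13–20 mm band where the small keys would stop, with no contact force. It met resistance only with its rim at about z = 0.066 m, the height of the washer's top.

**Final state at t = 9.5 s:**
- **Seating:** the upward force on the tool was about 7 N. The side picture shows the head sitting on the brass washer.
- **Uprightness:** the tool reads vertical, and the key has not visibly shifted in the grip.
- **Grip:** the opening reads 0.18, about 15 mm on the 16 mm tab. I did not measure finger force directly.
- **Moment:** a residual moment of about 0.7 N m shows at the wrist, so the key is probably pressing slightly to one side within its play.

**Other items:** the other two keys were never touched and stand upright in both pictures. The flute case, spatula and lip rest look unmoved. I checked these by eye only.

**Disagreements:** the top and side cameras differed by 2–3 mm on the key and nut positions, so I used values between them. The network's nut_top points were off by up to about 3 pixels, so I read the stud's position from the picture instead. The exact centring on the nut's axis was not measured separately; it follows from the key being down over the nut with 1.5 mm play a side.

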